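Fit the vial carousel on the sampler's turntable and latch it

TASK

Lift the vial carousel by its carrying bar and lower it gently over the centre spigot of the turntable, then turn it, resting lightly on the stud tops, until its holes find the four studs, at an angle to be found by feel, and it sits fully home; never force it down or round against the studs (keep under about 25 N). Then slide the rim latch fully shut over its rim, let go, and leave everything else on the bench where it is.

Things in the scene. Friction and masses are not known exactly. Their poses are not given: they have to be found in the camera images.
- carousel_handle (a point): Centre of the carrying bar of the loose black round vial carousel (150 mm across, about 0.35 kg), where to grip it: a straight grey bar through the carousel's axis, 70 mm long (along x of this frame), 12 mm wide (y), 16 mm high, on 10 x 12 mm posts 30 mm either side. z is up; the carousel's underside is 56 mm below. Under the bar 28 mm are free above the rim.
- carousel_base (a point): Centre of the carousel's underside, axes as the bar's. Floor 10 mm thick; round it a rim 20 mm high, 48 to 75 mm from the axis. Through the floor: a 21.5 mm centre hole and four 10.5 mm stud holes, 36 mm from the axis, at 45, 135, 225 and 315 degrees from the bar's x. It fits on the hub in four ways, a quarter turn apart.
- unit: Beige turntable unit, fixed to the bench: origin under the hub's axis; z up; 190 mm along x, from -95 to +167 mm along y, top 40 mm high. The hub (90 mm across) is held stiffly by its drive. Its angle is NOT measured: its four studs stand at 45, 135, 225 and 315 degrees from the unit's x plus an unknown angle of up to 0.6 rad (34 degrees) either way.
- hub_seat (a point): Centre of the hub's flat top, 48 mm above the bench, where the carousel's underside rests when home; axes of the unit, not of the hub. From here a 20 mm centre spigot rises 26 mm (the last 6 mm a cone down to 12 mm across) and four 8 mm studs rise 8 mm, 36 mm from the axis. A centred carousel rests 8 mm high on the stud tops; turned there it drops home by its weight (play about 1 mm or 0.02 rad).
- latch_grip (a point): Centre of the black fin of the rim latch, a steel sliding block on the unit, 125 mm from the hub's axis towards the unit's +y when open. Fin: 14 mm wide along the unit's x, 24 mm along y; this point is 88 mm above the bench, the fin's top 13 mm higher. A tongue below it reaches 40 mm towards the hub; it passes 2 mm above the rim of a carousel that is home and strikes one that is not.
- latch (a joint): Travel of the rim latch: 0 is fully open, 0.025 m fully shut (a solid stop, tongue 15 mm over the rim). It grows as the fin moves along the unit's -y, towards the hub; 3 N of friction holds it where it is left.
- amber_bottle_mid (a point): Bystander, to be left alone: amber glass bottle with a black cap, 58 mm across, 105 mm high. The point is 50 mm above its underside.
- solvent_bottle_mid (a point): Bystander, to be left alone: clear capped solvent bottle, 86 mm across, 180 mm high. The point is 90 mm above its underside.
- vial_carton_mid (a point): Bystander, to be left alone: white carton, 85 x 110 x 55 mm. The point is 27 mm above its underside.
- spanner_mid (a point): Bystander, to be left alone: open spanner lying flat, 160 mm long. The point is 4 mm above its underside.
- beaker_mid (a point): Bystander, to be left alone: glass beaker, 68 mm across, 85 mm high. The point is 42 mm above its underside.
- septum_jar_mid (a point): Bystander, to be left alone: small white-capped jar, 52 mm across, 55 mm high. The point is 27 mm above its underside.

How it is judged (in metres and radians):
On the way, in this order (a step that is already met when the one before it is completed fails the run):
1. the carousel is fully home on the hub, all four studs in their holes (z of carousel_handle in the frame of hub_seat between 0.053 and 0.0585 m and horizontal distance between carousel_handle and hub_seat below 0.004 m and angle between carousel_handle's own z axis and vertical below 0.04 rad), for 0.2 s.
2. the rim latch is slid fully shut over the rim (value of joint latch above 0.021 m), for 0.2 s.
At the end, for the whole second after the job is handed in: The carousel is home on the hub (its underside within 2.5 mm of the hub's top, centred within 4 mm, level within 0.04 rad), at rest and released, and the rim latch is shut by at least 21 mm (all of step 1 and value of joint latch above 0.021 m and linear speed of carousel below 0.02 m/s and contact force between the fingers and carousel below 0.1 N); the robot touches nothing.
It fails at once if the carousel is pressed or twisted against the turntable unit (hub, studs or latch) with more than 35 N (contact force between carousel and unit above 35 N).
It fails at once if a bystander is moved by more than 30 mm (distance of any of amber_bottle_mid, solvent_bottle_mid, vial_carton_mid, spanner_mid, beaker_mid, septum_jar_mid from where it was at the start of the episode above 0.03 m).
It also fails if it takes over 67 s, if anything falls off the work surface, if the arm or the gripper's body presses on something with over 40 N, if the wrist force passes 120 N, or if a joint passes its speed limit or range.

ROBOT

A 7-joint arm with a two-finger parallel gripper is mounted at the origin on the work surface. World frame = base frame: x ahead of the robot, y to its left, z up, the work surface at z = 0. Lengths are in mm, angles in rad, forces in N, time in s.
With the tool pointing down it reaches from about 425 to 950 mm from the base axis. Payload 4.7 kg.
Tool frame: the origin (TCP) lies on the centre line of the jaws, within the pads' length; the fingertips stand r.tcp_to_tips ahead of it and the grasp point (between the pads) is the TCP (r.tcp_to_tips is the distance from the TCP to the fingertips, in mm); z points along the fingers, y is the line along which they close (so a half turn about z gives the same grasp; the last joint's range is limited). The gripper opens to 85 mm and grips with 20 to 120 N. Pads are 22 mm wide; open, the fingers measure 114 mm over their backs; the gripper's body (76 mm by 85 mm) begins 54 mm behind the grasp point. The pads swing forward as they close: fully open they stand 13 mm farther back than shut.
Start: joints at [-1.305, 0.469, -0.049, 1.532, 0.024, 1.141, -0.082], TCP at [196.079, 645.912, 220.035] pointing down, gripper open.
Joint ranges: [-2.59, 2.59], [-0.33, 1.99], [-1.39, 1.29], [0.1, 2.45], [-1.04, 4.18], [0.21, 1.99], [-2.66, 2.66]. Speed limits (rad/s): [2.57, 2.57, 3.14, 3.14, 3.14, 3.14, 3.14].

INTERFACE

Orientations are given as [roll, pitch, yaw] about the fixed x, y, z axes, in that order (R = Rz(yaw) Ry(pitch) Rx(roll)).
In Python, from workcell import r gives the robot as it stands. The module is installed in compiled form; this text tells all that it offers.
- The arm moves only by the tool apply_moves, never from a script. Its arguments are lists of equal length, an entry for each row: "rotation": the turn, a rotation vector about the tool's x, y, z each as a share of 45 degrees, from -1 to 1, a list of three; "translation": the shift along the tool's x, y, z each as a share of 0.15 m, from -1 to 1, a list of three; "grip": the finger opening in mm, from 0 to 85.4. In form: {"rotation": [[ax, ay, az], ...], "translation": [[x, y, z], ...], "grip": [grip, ...]}. A call has 1 to 12 rows; each row is the pose to reach, as a shift and turn from the pose commanded when the call began, along the tool's axes at that moment; what a row does not reach only later rows make up. A row lasts 1/12 s, in which the tool goes at most 41.7 mm and 7.16 degrees, less where a joint would pass 70% of its speed; a pose out of reach is approached as far as the arm can. A call with a number of a shift or a turn outside -1 to 1 is refused whole. A call with a gripper value outside its range is refused whole. The fingers move at their own pace and stop on an object; "force" is the grip in N (left out, the last holds). Time passes only in rows, so rows that repeat a pose let the fingers close. It gives the time, the measured TCP pose, the force, the opening and the grip force at its end, in the units of the state.
- r.read_state(): the state, without advancing time (a new reading comes with each control period).
- r.capture(name): name is "scene" or "side" or "wrist"; returns a dict with "pixels" (400x640x3 uint8, blue, green, red), "vertical_fov" (degrees; the focal length in pixels is half the picture's height over the tangent of half this angle, whatever the lens; pixels are square), "cx", "cy" (the principal point, pixels), "origin" and "rotation" of the camera in the world; the wrist camera has in their place "mount" (4x4, takes a point from camera to tool coordinates, whose origin is the TCP and whose axes are the flange's). Camera axes: x right, y down, z forward; pixel columns grow to the right and rows downward; lengths in mm; the calibration is good to about 2 mm. The wrist camera is an equidistant fisheye: a pixel r from the principal point sees the ray r / f radians off the axis. A picture is of the moment at which its call begins: read the wrist's pose just before it. There is no depth.
- r.close_job(): hands the job in; it is judged then, once.
The state is a dict: "time": time; "q": joint angles; "joint_velocities": joint speeds; "tau": joint torques, N m; "position": TCP position; "eef_rot": TCP orientation; "contact_force": force on the tool from outside, world axes, zero at the start; "torque": the same for the moment, N m; "finger_gap": finger opening in mm; "grip_force": force on a finger pad.
Only numpy, scipy, OpenCV 4.12 (cv2) and the standard library are available. Lean on these libraries where they do the work, as an engineer would, in place of code of your own. Each camera call takes 0.05 s, during which the arm holds its last target. There are 200 camera calls.

## Working session

There is one attempt and no reset: what is moved stays moved. The work goes in short steps, Python scripts to look and compute and a tool call to move; the robot and the scene stay as the last step left them, time stands still between calls to the robot, and variables do not carry over. Pictures are saved under pics/ and viewed, at most 13 in all, crops included, and the job is handed in when it is done.

Besides the shell and the picture viewer there is one more tool, called after "Call:" by a JSON object that holds its "fn" and its "kwargs", one argument or row to a line. apply_moves: Moves the arm, as the interface text tells. Its arguments: {"type":"object","properties":{"rotation":{"type":"array","items":{"type":"array","items":{"type":"number"}}},"translation":{"type":"array","items":{"type":"array","items":{"type":"number"}}},"grip":{"type":"array","items":{"type":"number"}},"force":{"type":"number"}},"required":["rotation","translation","grip"]}

```bash
mkdir -p pics; python3 - <<'E'
from workcell import r
import cv2,numpy as np,pickle
s=r.read_state();print(s,r.tcp_to_tips)
d={}
for n in("scene","side","wrist"):
    c=r.capture(n);d[n]=c;cv2.imwrite(f"pics/{n}0.png",c["pixels"]);print(n,{k:v for k,v in c.items() if k!="pixels"})
pickle.dump((s,d),open("d0.pkl","wb"))
E
```

```text
{'time': 0.0, 'q': array([-1.30489967,  0.4694861 , -0.04859321,  1.53370568,  0.02412151,
        1.14101465, -0.0822879 ]), 'joint_velocities': array([ 0.00269417,  0.00233032,  0.00050619,  0.0020778 ,  0.00033661,
       -0.00122689,  0.00132831]), 'tau': array([-2.72822763e-04, -5.10315442e+01, -4.64705878e-02, -2.37710166e+01,
        1.07383556e-02,  7.45797384e-03,  7.11967914e-06]), 'position': array([195.93662998, 645.28991759, 218.92637453]), 'eef_rot': array([-3.13956760e+00,  9.57633215e-05,  2.84684753e+00]), 'contact_force': array([ 0.57160773, -0.47136608, -0.17393813]), 'torque': array([-0.02879026, -0.00696665,  0.0414472 ]), 'grip_force': 0.0, 'finger_gap': 85.2275513433573} 19.0
scene {'vertical_fov': 42.51564434000005, 'cx': 329.78593819862346, 'cy': 193.16172137569896, 'origin': array([1643.55223043, -331.89457333, 1174.02662615]), 'rotation': array([-2.36338803,  0.01918519,  1.30686443])}
side {'vertical_fov': 55.19638943647472, 'cx': 315.7730854828025, 'cy': 198.82082662281445, 'origin': array([ 557.72803769, -797.08465361,  777.52644034]), 'rotation': array([-2.30769635e+00, -8.12238135e-04, -2.01226124e-02])}
wrist {'vertical_fov': 65.70646984690485, 'cx': 319.1598970592116, 'cy': 200.74814245734314, 'mount': array([[-7.28993613e-04, -9.51530818e-01, -3.07552551e-01,
         7.90896498e+01],
       [ 9.99997848e-01, -1.29104260e-03,  1.62403066e-03,
         1.40014469e+00],
       [-1.94237866e-03, -3.07550705e-01,  9.51529711e-01,
        -1.54795382e+02],
       [ 0.00000000e+00,  0.00000000e+00,  0.00000000e+00,
         1.00000000e+00]])}
```

View pics/scene0.png

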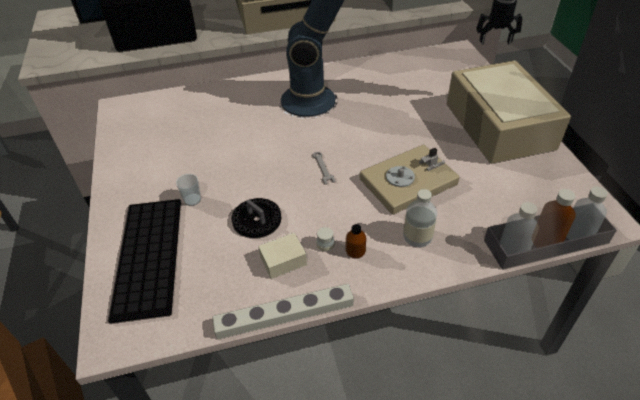

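View pics/side0.png

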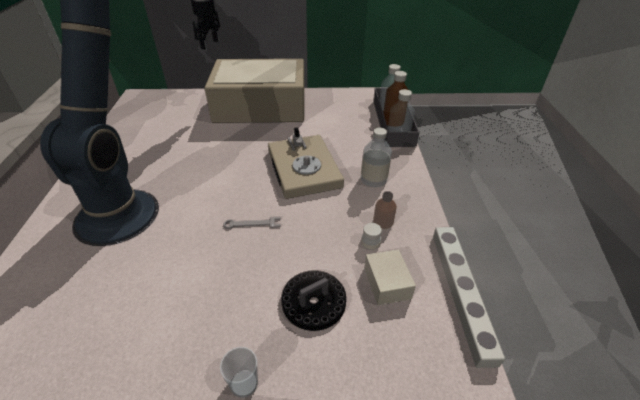

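The scene view shows the carousel at about (256,217) and the unit at about (408,178). In the side view they are at about (314,300) and (305,165). I'll enlarge crops of these next.

```bash
cat > h.py <<'E'
import numpy as np,cv2
from scipy.spatial.transform import Rotation as R
def ray(c,u,v):
    f=200/np.tan(np.radians(c["vertical_fov"])/2)
    d=np.array([(u-c["cx"])/f,(v-c["cy"])/f,1.])
    return np.array(c["origin"]),R.from_euler("xyz",c["rotation"]).apply(d)
def atz(c,u,v,z):
    o,d=ray(c,u,v);return (o+d*(z-o[2])/d[2])
def tri(cs,uvs):
    A=np.zeros((3,3));b=np.zeros(3);L=[]
    for c,(u,v) in zip(cs,uvs):
        o,d=ray(c,u,v);d/=np.linalg.norm(d);P=np.eye(3)-np.outer(d,d);A+=P;b+=P@o;L.append((o,P))
    p=np.linalg.solve(A,b);return p,[np.linalg.norm(P@(p-o)) for o,P in L]
def wpx(c,s,p):
    "world point to wrist pixel"
    T=np.eye(4);T[:3,:3]=R.from_euler("xyz",s["eef_rot"]).as_matrix();T[:3,3]=s["position"]
    q=np.linalg.inv(T@c["mount"])@np.append(p,1);q=q[:3]
    f=200/np.tan(np.radians(c["vertical_fov"])/2);th=np.arctan2(np.hypot(q[0],q[1]),q[2]);n=q[:2]/np.hypot(*q[:2])
    return np.array([c["cx"],c["cy"]])+n*f*th
def watz(c,s,u,v,z):
    f=200/np.tan(np.radians(c["vertical_fov"])/2);a=np.array([u-c["cx"],v-c["cy"]]);r=np.hypot(*a);th=r/f
    d=np.append(a/r*np.sin(th),np.cos(th))
    M=R.from_euler("xyz",s["eef_rot"]).as_matrix()
    o=M@c["mount"][:3,3]+s["position"];w=M@c["mount"][:3,:3]@d
    return o+w*(z-o[2])/w[2]
E
python3 - <<'E'
import pickle,cv2,numpy as np
s,d=pickle.load(open("d0.pkl","rb"))
cr=[("scene",216,187,80,60),("scene",355,138,110,82),("side",270,260,80,80*3//4+10),("side",257,122,92,75)]
t=[]
for n,x,y,w,h in cr:
    h=w*3//4;t.append(cv2.resize(d[n]["pixels"][y:y+h,x:x+w],(400,300),interpolation=cv2.INTER_CUBIC))
cv2.imwrite("pics/m0.png",np.vstack([np.hstack(t[:2]),np.hstack(t[2:])]))
E
```

```text
(no output)
```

View pics/m0.png

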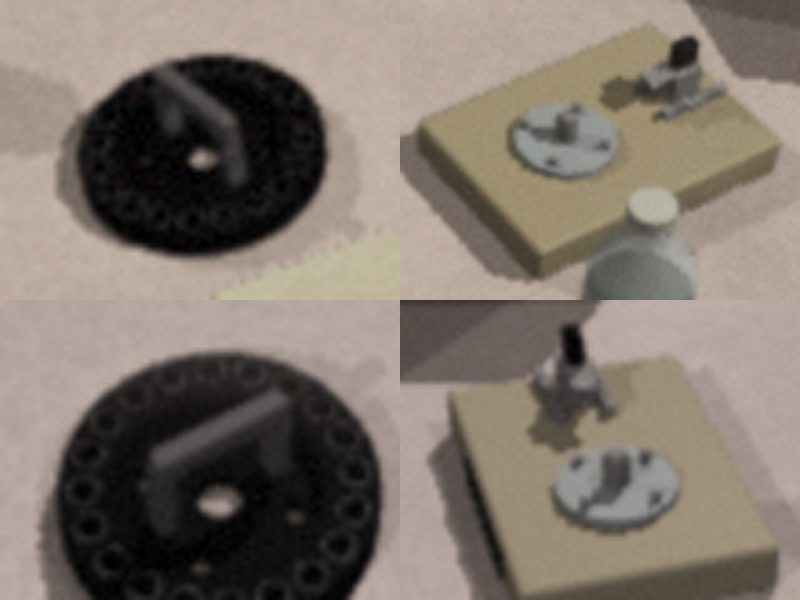

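```bash
python3 - <<'E'
import pickle,numpy as np
from h import *
s,d=pickle.load(open("d0.pkl","rb"))
A,B=d["scene"],d["side"]
sc=lambda u,v:(216+u/5,187+v/5); su=lambda u,v:(355+(u-400)*.275,138+v*.275)
dc=lambda u,v:(270+u/5,260+(v-300)/5); du=lambda u,v:(257+(u-400)*.23,122+(v-300)*.23)
np.set_printoptions(precision=1,suppress=True)
for n,a,b,z in [("bar1",sc(166,70),dc(158,460),64),("bar2",sc(237,122),dc(283,396),64),("chole",sc(204,159),dc(220,503),5),
 ("rimL",sc(80,145),dc(62,480),20),("rimR",sc(326,135),dc(380,480),20),
 ("spig",su(569,113),du(617,450),74),("fin",su(685,40),du(571,326),101),
 ]:
    print(n,atz(A,*a,z),atz(B,*b,z),*tri((A,B),(a,b)))
c={}
for n,a,b in [("c1",su(420,120),du(518,598)),("c2",su(650,25),du(450,395)),("c3",su(778,148),du(672,357)),("c4",su(542,248),du(775,548))]:
    p=atz(A,*a,40);q=atz(B,*b,40);print(n,p,q);c[n]=(p+q)/2
print(np.linalg.norm(c["c1"]-c["c2"]),np.linalg.norm(c["c3"]-c["c2"]))
E
```

```text
bar1 [ 545.9 -307.8   64. ] [ 537.  -313.7   64. ] [ 536.8 -307.6   54.9] [np.float64(0.07803646182214767), np.float64(0.07803646182209388)]
bar2 [ 599.7 -274.1   64. ] [ 593.1 -280.9   64. ] [ 593.1 -274.3   56.1] [np.float64(0.8426027940232073), np.float64(0.842602794023152)]
chole [ 569.  -295.8    5. ] [ 564.3 -297.7    5. ] [ 564.5 -295.3    0.6] [np.float64(0.4375155202672104), np.float64(0.43751552026724455)]
rimL [ 550.5 -367.    20. ] [ 491.6 -293.8   20. ] [ 516.3 -339.8   27.6] [np.float64(40.77310872204442), np.float64(40.77310872204436)]
rimR [ 584.  -221.5   20. ] [ 638.  -296.7   20. ] [ 622.3 -255.1   23.8] [np.float64(40.64114207289431), np.float64(40.64114207289428)]
spig [551.4 174.5  74. ] [550.2 174.8  74. ] [550.4 175.   73.4] [np.float64(0.3724247915038302), np.float64(0.3724247915037452)]
fin [518.4 292.5 101. ] [516.  297.9 101. ] [517.  293.6 101.8] [np.float64(1.7868886430026338), np.float64(1.7868886430025233)]
c1 [489.2  60.3  40. ] [482.5  53.5  40. ]
c2 [425.4 305.3  40. ] [419.2 297.3  40. ]
c3 [610.6 348.1  40. ] [594.7 348.3  40. ]
c4 [665.8 110.4  40. ] [660.1 103.4  40. ]
252.54943097704455 186.35389022430917
```

```bash
cat > plan.py <<'E'
import numpy as np,sys
def plan(p,yaw,tp,tyaw):
    "p,tp mm; yaws deg; tool pointing down. prints shares per call, rows needed"
    p=np.array(p,float);tp=np.array(tp,float)
    for _ in range(10):
        a=np.radians(yaw);ex=np.array([np.cos(a),np.sin(a),0]);ey=np.array([np.sin(a),-np.cos(a),0]);ez=np.array([0,0,-1.])
        M=np.array([ex,ey,ez]);e=M@(tp-p);dy=tyaw-yaw
        if np.abs(e).max()<.3 and abs(dy)<.1:break
        k=min(1,150/np.abs(e).max());m=np.round(e*k/150,3);rz=np.round(np.clip(-dy/45,-1,1),3)
        p=p+M.T@(m*150);yaw=yaw-rz*45
        print("T",m,"Rz",rz,"rows",np.ceil(max(np.linalg.norm(m)*150/41.7,abs(rz)*45/7.16)),"->",p.round(1),round(yaw,2))
E
python3 - <<'E'
from plan import plan
plan([196.1,645.9,220],163.11,[520,190,240],107)
E
```

```text
T [-1.    -0.773 -0.045] Rz 1.0 rows 7.0 -> [305.9 491.4 226.8] 118.11
T [-1.     0.128 -0.036] Rz 0.247 rows 4.0 -> [393.6 368.1 232.2] 107.0
T [-1.     0.332 -0.038] Rz -0.0 rows 4.0 -> [485.  239.2 237.8] 107.0
T [-0.382  0.127 -0.014] Rz -0.0 rows 2.0 -> [520. 190. 240.] 107.0
```

Call:
{"fn": "apply_moves", "kwargs": {
  "rotation": [
    [0, 0, 1],
    [0, 0, 1],
    [0, 0, 1],
    [0, 0, 1],
    [0, 0, 1],
    [0, 0, 1],
    [0, 0, 1]
  ],
  "translation": [
    [-1, -0.773, -0.045],
    [-1, -0.773, -0.045],
    [-1, -0.773, -0.045],
    [-1, -0.773, -0.045],
    [-1, -0.773, -0.045],
    [-1, -0.773, -0.045],
    [-1, -0.773, -0.045]
  ],
  "grip": [85, 85, 85, 85, 85, 85, 85]
}}

```text
time: 0.73
position: [307.8, 489.2, 227.0]
eef_rot: [3.141, 0.0, 2.052]
contact_force: [-0.9, 0.1, 1.0]
finger_gap: 85.0
grip_force: 0.0
```

Call:
{"fn": "apply_moves", "kwargs": {
  "rotation": [
    [0, 0, 0.247],
    [0, 0, 0.247],
    [0, 0, 0.247],
    [0, 0, 0.247]
  ],
  "translation": [
    [-1, 0.128, -0.036],
    [-1, 0.128, -0.036],
    [-1, 0.128, -0.036],
    [-1, 0.128, -0.036]
  ],
  "grip": [85, 85, 85, 85]
}}

```text
time: 1.07
position: [395.9, 363.9, 232.2]
eef_rot: [3.141, 0.002, 1.863]
contact_force: [1.2, -1.5, 0.5]
finger_gap: 84.8
grip_force: 0.0
```

Call:
{"fn": "apply_moves", "kwargs": {
  "rotation": [
    [0, 0, 0],
    [0, 0, 0],
    [0, 0, 0],
    [0, 0, 0],
    [0, 0, 0]
  ],
  "translation": [
    [-1, 0.332, -0.038],
    [-1, 0.332, -0.038],
    [-1, 0.332, -0.038],
    [-1, 0.332, -0.038],
    [-1, 0.332, -0.038]
  ],
  "grip": [85, 85, 85, 85, 85]
}}

```text
time: 1.48
position: [489.4, 231.2, 238.5]
eef_rot: [3.139, 0.004, 1.855]
contact_force: [-0.1, 0.0, 0.0]
finger_gap: 85.4
grip_force: 0.0
```

Call:
{"fn": "apply_moves", "kwargs": {
  "rotation": [
    [0, 0, 0],
    [0, 0, 0],
    [0, 0, 0],
    [0, 0, 0]
  ],
  "translation": [
    [-0.382, 0.127, -0.014],
    [-0.382, 0.127, -0.014],
    [-0.382, 0.127, -0.014],
    [-0.382, 0.127, -0.014]
  ],
  "grip": [85, 85, 85, 85]
}}

```text
time: 1.82
position: [520.1, 189.2, 239.7]
eef_rot: [-3.141, -0.0, 1.865]
contact_force: [0.1, -0.2, -0.1]
finger_gap: 84.6
grip_force: 0.0
```

```bash
python3 - <<'E'
from workcell import r
import cv2,pickle
from h import *
s=r.read_state();c=r.capture("wrist");pickle.dump((s,c),open("w1.pkl","wb"));print(s["time"],s["position"],s["eef_rot"])
for p in ([550.5,174.7,74],[517,293.6,101]): print(wpx(c,s,np.array(p)))
cv2.imwrite("pics/w1.png",c["pixels"])
E
```

```text
1.8167 [520.13556321 189.17108314 239.72318904] [-3.14110139e+00 -1.52109375e-04  1.86479037e+00]
[341.31804767 200.54043386]
[347.59209372  82.92956401]
```

View pics/w1.png

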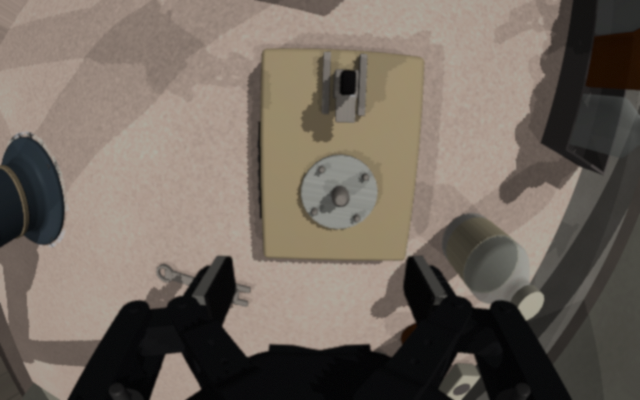

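The wrist view shows the studs at about (321,171), (365,178), (314,211) and (356,218), the spigot at (340,198) and the fin top at (348,80). I'll enlarge the hub and fin next.

```bash
python3 - <<'E'
import pickle,cv2
s,c=pickle.load(open("w1.pkl","rb"))
a=cv2.resize(c["pixels"][145:240,295:385],None,fx=6,fy=6,interpolation=cv2.INTER_CUBIC)
cv2.imwrite("pics/w1c.png",a)
E
```

```text
(no output)
```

View pics/w1c.png

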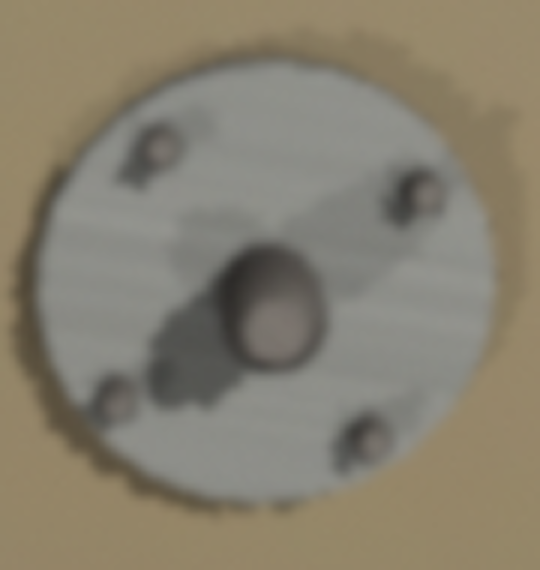

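```bash
python3 - <<'E'
import pickle
from h import *
from plan import plan
np.set_printoptions(precision=1,suppress=True)
s,c=pickle.load(open("w1.pkl","rb"))
g=lambda u,v,z:watz(c,s,295+(u+.5)/6-.5,145+(v+.5)/6-.5,z)
P=np.array([g(*q,56) for q in [(162,147),(424,194),(371,440),(120,397)]])
m=P.mean(0);a=np.degrees(np.arctan2(P[:,1]-m[1],P[:,0]-m[0]));print(P,m,np.linalg.norm(P-m,axis=1),a,a%90-45)
print("spig",g(271,335,74),"disc",g(266.5,280,48),"fin",watz(c,s,348,79.5,101))
print("corners",[watz(c,s,*q,40) for q in[(264,49),(423,57),(404,261),(265,258)]])
plan([520,190,240],107,[565.5,-295,240],30.6)
E
```

```text
[[521.  198.3  56. ]
 [570.9 204.1  56. ]
 [577.2 154.3  56. ]
 [527.6 148.8  56. ]] [549.2 176.4  56. ] [35.7 35.2 35.7 35. ] [ 142.1   52.   -38.2 -128. ] [7.1 7.  6.8 7. ]
spig [548.8 174.3  74. ] disc [548.7 177.3  48. ] fin [516.4 296.9 101. ]
corners [array([419. , 311.3,  40. ]), array([595.3, 359.4,  40. ]), array([663.7, 108.8,  40. ]), array([485.6,  61.2,  40. ])]
T [-1.  -0.2  0. ] Rz 1.0 rows 7.0 -> [534.3  37.5 240. ] 62.0
T [-1.   0.7  0. ] Rz 0.698 rows 5.0 -> [ 551.  -141.3  240. ] 30.59
T [-0.4  0.9  0. ] Rz -0.0 rows 4.0 -> [ 565.4 -295.   240. ] 30.59
```

Call:
{"fn": "apply_moves", "kwargs": {
  "rotation": [
    [0, 0, 1],
    [0, 0, 1],
    [0, 0, 1],
    [0, 0, 1],
    [0, 0, 1],
    [0, 0, 1],
    [0, 0, 1]
  ],
  "translation": [
    [-1, -0.2, 0],
    [-1, -0.2, 0],
    [-1, -0.2, 0],
    [-1, -0.2, 0],
    [-1, -0.2, 0],
    [-1, -0.2, 0],
    [-1, -0.2, 0]
  ],
  "grip": [85, 85, 85, 85, 85, 85, 85]
}}

```text
time: 2.45
position: [534.6, 39.2, 239.7]
eef_rot: [-3.141, -0.001, 1.079]
contact_force: [0.4, 0.7, 0.2]
finger_gap: 85.3
grip_force: 0.0
```

Call:
{"fn": "apply_moves", "kwargs": {
  "rotation": [
    [0, 0, 0.698],
    [0, 0, 0.698],
    [0, 0, 0.698],
    [0, 0, 0.698],
    [0, 0, 0.698]
  ],
  "translation": [
    [-1, 0.7, 0],
    [-1, 0.7, 0],
    [-1, 0.7, 0],
    [-1, 0.7, 0],
    [-1, 0.7, 0]
  ],
  "grip": [85, 85, 85, 85, 85]
}}

```text
time: 2.87
position: [557.0, -148.4, 240.3]
eef_rot: [3.139, 0.001, 0.525]
contact_force: [-0.6, -0.6, 0.5]
finger_gap: 85.1
grip_force: 0.0
```

Call:
{"fn": "apply_moves", "kwargs": {
  "rotation": [
    [0, 0, 0],
    [0, 0, 0],
    [0, 0, 0],
    [0, 0, 0],
    [0, 0, 0],
    [0, 0, 0]
  ],
  "translation": [
    [-0.4, 0.9, 0.267],
    [-0.4, 0.9, 0.267],
    [-0.4, 0.9, 0.267],
    [-0.4, 0.9, 0.267],
    [-0.4, 0.9, 0.267],
    [-0.4, 0.9, 0.267]
  ],
  "grip": [85, 85, 85, 85, 85, 85]
}}

```text
time: 3.37
position: [574.3, -290.2, 198.7]
eef_rot: [-3.139, 0.001, 0.533]
contact_force: [0.2, 1.5, 0.0]
finger_gap: 85.0
grip_force: 0.0
```

```bash
python3 - <<'E'
from workcell import r
import cv2,pickle
from h import *
s=r.read_state();c=r.capture("wrist");pickle.dump((s,c),open("w2.pkl","wb"));print(s["time"],s["position"],s["eef_rot"])
print(wpx(c,s,np.array([565.5,-295,64])))
cv2.imwrite("pics/w2.png",cv2.resize(c["pixels"][80:320,190:450],None,fx=2.5,fy=2.5,interpolation=cv2.INTER_CUBIC))
E
```

```text
3.3667 [ 574.28700939 -290.23490577  198.66059221] [-3.13947953e+00  9.60081173e-04  5.33127959e-01]
[320.70393397 197.27485841]
```

View pics/w2.png

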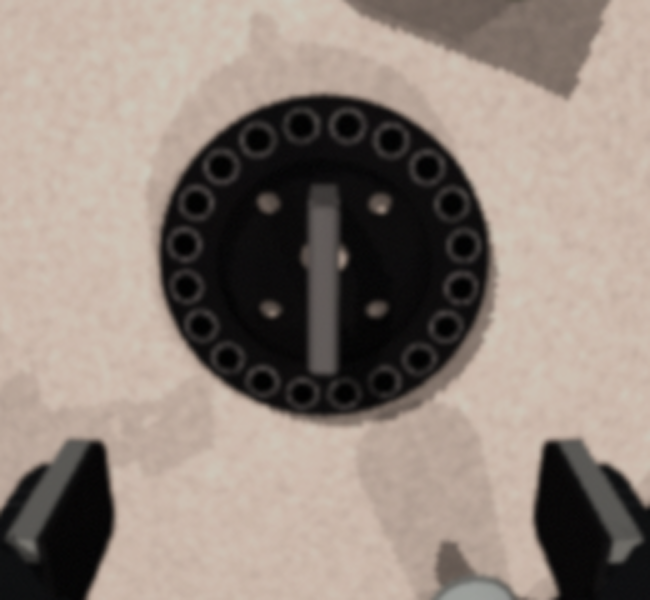

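```bash
python3 - <<'E'
import pickle
from h import *
from plan import plan
np.set_printoptions(precision=2,suppress=True)
s,c=pickle.load(open("w2.pkl","rb"))
g=lambda u,v,z:watz(c,s,190+(u+.5)/2.5-.5,80+(v+.5)/2.5-.5,z)
a,b=g(324,206,64),g(323,375,64);d=a-b
print(a,b,(a+b)/2,np.linalg.norm(d),np.degrees(np.arctan2(d[1],d[0])))
H=np.array([g(*q,10) for q in[(268,204),(380,204),(377,309),(271,309)]]);print(H,H.mean(0),np.linalg.norm(H-H.mean(0),axis=1),np.degrees(np.arctan2(*(H-H.mean(0))[:,1::-1].T))%90-45)
print(r:=g(325,257,5))
E
```

```text
[ 594.92 -276.07   64.  ] [ 534.9  -310.97   64.  ] [ 564.91 -293.52   64.  ] 69.42959577982008 30.17680480175546
[[ 574.02 -258.88   10.  ]
 [ 599.68 -302.36   10.  ]
 [ 556.52 -327.29   10.  ]
 [ 531.28 -284.57   10.  ]] [ 565.37 -293.28   10.  ] [35.46 35.49 35.15 35.19] [30.89 30.17 30.4  30.68]
[ 564.63 -294.24    5.  ]
```

```bash
python3 - <<'E'
from workcell import r
s=r.read_state();print(s["position"],s["eef_rot"])
E
```

```text
[ 575.00442348 -288.57397567  199.07045688] [-3.13922718e+00 -2.84019330e-04  5.35738409e-01]
```

```bash
python3 - <<'E'
from plan import plan
plan([575,-288.6,199.1],30.69,[565,-293.5,100],30.5)
E
```

```text
T [-0.074 -0.006  0.661] Rz 0.004 rows 3.0 -> [ 565.  -293.5   99.9] 30.51
```

Call:
{"fn": "apply_moves", "kwargs": {
  "rotation": [
    [0, 0, 0.004],
    [0, 0, 0.004],
    [0, 0, 0.004],
    [0, 0, 0.004],
    [0, 0, 0.004],
    [0, 0, 0.004]
  ],
  "translation": [
    [-0.074, -0.006, 0.2],
    [-0.074, -0.006, 0.45],
    [-0.074, -0.006, 0.661],
    [-0.074, -0.006, 0.661],
    [-0.074, -0.006, 0.661],
    [-0.074, -0.006, 0.661]
  ],
  "grip": [50, 50, 50, 50, 50, 50]
}}

```text
time: 3.92
position: [566.3, -294.7, 102.7]
eef_rot: [3.14, -0.002, 0.533]
contact_force: [-0.0, -0.6, 0.0]
finger_gap: 50.2
grip_force: 0.0
```

Call:
{"fn": "apply_moves", "kwargs": {
  "rotation": [
    [0, 0, 0],
    [0, 0, 0],
    [0, 0, 0],
    [0, 0, 0],
    [0, 0, 0],
    [0, 0, 0],
    [0, 0, 0],
    [0, 0, 0],
    [0, 0, 0],
    [0, 0, 0],
    [0, 0, 0],
    [0, 0, 0]
  ],
  "translation": [
    [0, -0.004, 0.12],
    [0, -0.004, 0.25],
    [0, -0.004, 0.3],
    [0, -0.004, 0.3],
    [0, -0.004, 0.3],
    [0, -0.004, 0.3],
    [0, -0.004, 0.3],
    [0, -0.004, 0.3],
    [0, -0.004, 0.3],
    [0, -0.004, 0.3],
    [0, -0.004, 0.3],
    [0, -0.004, 0.3]
  ],
  "grip": [50, 50, 50, 50, 10, 10, 10, 10, 10, 10, 10, 10],
  "force": 40
}}

```text
time: 4.92
position: [564.1, -295.1, 55.7]
eef_rot: [-3.142, -0.0, 0.531]
contact_force: [0.0, 0.1, -0.1]
finger_gap: 10.0
grip_force: 0.0
```

```bash
python3 - <<'E'
from workcell import r
s=r.read_state();print(s["position"],s["eef_rot"],s["contact_force"],s["torque"],s["grip_force"],s["finger_gap"],s["q"])
E
```

```text
[ 564.1113509  -295.05593423   55.73080982] [-3.14150846e+00 -5.22039494e-05  5.30614416e-01] [ 0.01806028  0.12341313 -0.09503073] [0.02039311 0.00920492 0.04433256] 0.0 10.022798053136887 [-0.01595821  0.65660854  0.62186635  1.79854287 -0.49455596  0.84714503
 -0.19684792]
```

Call:
{"fn": "apply_moves", "kwargs": {
  "rotation": [
    [0, 0, 0],
    [0, 0, 0],
    [0, 0, 0],
    [0, 0, 0]
  ],
  "translation": [
    [0, 0, 0],
    [0, 0, 0],
    [0, 0, 0],
    [0, 0, 0]
  ],
  "grip": [4, 4, 4, 4]
}}

```text
time: 5.25
position: [564.1, -295.0, 55.6]
eef_rot: [-3.141, 0.0, 0.531]
contact_force: [-0.4, 0.4, -0.1]
finger_gap: 3.7
grip_force: 0.0
```

```bash
python3 - <<'E'
from workcell import r
import cv2,pickle
s=r.read_state();print(s["grip_force"],s["finger_gap"],s["position"])
w=r.capture("wrist")["pixels"][190:400,200:440]
cv2.imwrite("pics/w3.png",cv2.resize(w,None,fx=2,fy=2))
E
```

```text
0.0 3.709339044113056 [ 564.07306346 -295.04421025   55.64109598]
```

View pics/w3.png

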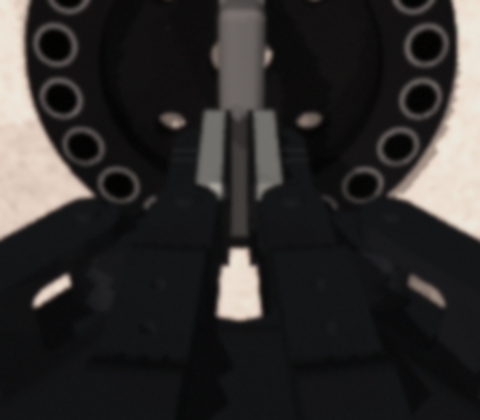

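```bash
python3 - <<'E'
import pickle
from h import *
from workcell import r
_,c=pickle.load(open("w2.pkl","rb"));s=r.read_state()
M=R.from_euler("xyz",s["eef_rot"]).as_matrix()
f=lambda *t:((wpx(c,s,s["position"]+M@np.array(t,float))-[200,190])*2).round()
for t in[(0,0,0),(0,0,19),(11,0,19),(11,0,0),(35,6,-8),(35,-6,-8),(-35,0,-8),(-11,0,19),(35,0,8),(0,75,36),(0,-75,36),(75,0,36)]:print(t,f(*t))
E
```

```text
(0, 0, 0) [243. 123.]
(0, 0, 19) [243.  95.]
(11, 0, 19) [243.  62.]
(11, 0, 0) [243.  88.]
(35, 6, -8) [268.  12.]
(35, -6, -8) [220.  12.]
(-35, 0, -8) [243. 240.]
(-11, 0, 19) [243. 127.]
(35, 0, 8) [243.  -5.]
(0, 75, 36) [458.  72.]
(0, -75, 36) [26. 72.]
(75, 0, 36) [ 243. -156.]
```

```bash
python3 - <<'E'
import pickle
from h import *
_,c=pickle.load(open("w2.pkl","rb"))
s=dict(position=np.zeros(3),eef_rot=[0,0,0])
for z in(19,10,6,0,-5,-10,-15,-20,-25):
  print(z,"closed",((wpx(c,s,np.array([11,3.,z]))-[200,190])*2).round(),((wpx(c,s,np.array([-11,3.,z]))-[200,190])*2).round(),"open w2 crop",((wpx(c,s,np.array([11,42.5,z]))-[190,80])*2.5).round(),((wpx(c,s,np.array([-11,42.5,z]))-[190,80])*2.5).round())
E
```

```text
19 closed [253.  62.] [252. 127.] open w2 crop [502. 352.] [494. 431.]
10 closed [254.  73.] [253. 140.] open w2 crop [510. 366.] [502. 448.]
6 closed [254.  79.] [253. 147.] open w2 crop [514. 372.] [505. 456.]
0 closed [254.  88.] [254. 157.] open w2 crop [520. 383.] [510. 468.]
-5 closed [255.  95.] [254. 166.] open w2 crop [525. 392.] [515. 479.]
-10 closed [255. 103.] [254. 175.] open w2 crop [530. 402.] [520. 490.]
-15 closed [256. 112.] [255. 185.] open w2 crop [536. 412.] [525. 502.]
-20 closed [256. 121.] [255. 196.] open w2 crop [542. 423.] [530. 515.]
-25 closed [257. 130.] [256. 207.] open w2 crop [549. 434.] [535. 528.]
```

Call:
{"fn": "apply_moves", "kwargs": {
  "rotation": [
    [0, 0, 0],
    [0, 0, 0],
    [0, 0, 0],
    [0, 0, 0],
    [0, 0, 0],
    [0, 0, 0],
    [0, 0, 0],
    [0, 0, 0],
    [0, 0, 0],
    [0, 0, 0]
  ],
  "translation": [
    [0, 0, 0],
    [0, 0, 0],
    [0, 0, 0],
    [0, 0, 0],
    [0, 0, 0.04],
    [0, 0, 0.08],
    [0, 0, 0.12],
    [0, 0, 0.16],
    [0, 0, 0.2],
    [0, 0, 0.2]
  ],
  "grip": [50, 50, 50, 50, 50, 50, 50, 50, 50, 50]
}}

```text
time: 6.13
position: [563.1, -294.4, 23.9]
eef_rot: [-3.139, 0.002, 0.531]
contact_force: [-0.2, 0.5, 0.7]
finger_gap: 49.6
grip_force: 0.0
```

Call:
{"fn": "apply_moves", "kwargs": {
  "rotation": [
    [0, 0, 0],
    [0, 0, 0],
    [0, 0, 0],
    [0, 0, 0],
    [0, 0, 0],
    [0, 0, 0]
  ],
  "translation": [
    [0, 0, 0],
    [0, 0, 0],
    [0, 0, 0],
    [0, 0, 0],
    [0, 0, 0],
    [0, 0, 0]
  ],
  "grip": [6, 6, 6, 6, 6, 6],
  "force": 40
}}

```text
time: 6.63
position: [564.5, -295.4, 26.1]
eef_rot: [3.141, -0.001, 0.531]
contact_force: [0.1, -0.3, 1.2]
finger_gap: 11.3
grip_force: 41.3
```

Call:
{"fn": "apply_moves", "kwargs": {
  "rotation": [
    [0, 0, 0],
    [0, 0, 0],
    [0, 0, 0],
    [0, 0, 0],
    [0, 0, 0],
    [0, 0, 0],
    [0, 0, 0]
  ],
  "translation": [
    [0, 0, -0.03],
    [0, 0, -0.15],
    [0, 0, -0.35],
    [0, 0, -0.6],
    [0, 0, -0.8],
    [0, 0, -0.867],
    [0, 0, -0.867]
  ],
  "grip": [6, 6, 6, 6, 6, 6, 6]
}}

```text
time: 7.22
position: [565.2, -295.7, 158.2]
eef_rot: [3.138, -0.003, 0.531]
contact_force: [0.6, -0.4, -3.9]
finger_gap: 11.6
grip_force: 40.7
```

```bash
python3 - <<'E'
from plan import plan
from workcell import r
s=r.read_state();print({k:s[k].round(2) for k in("position","eef_rot","contact_force","torque")},s["grip_force"],s["finger_gap"])
import pickle
from h import *
_,d=pickle.load(open("d0.pkl","rb"))
print("solv",atz(d["side"],375,183,0),"amber",atz(d["side"],385,226,0),"carton",atz(d["side"],370,252,55))
plan([564.2,-295,156],30.4,[549.4,175.8,156],97)
E
```

```text
{'position': array([ 565.19, -295.74,  158.16]), 'eef_rot': array([ 3.14, -0.  ,  0.53]), 'contact_force': array([ 0.56, -0.42, -3.88]), 'torque': array([-0.01,  0.01,  0.03])} 40.7260537147522 11.614971216543761
solv [764.77009604 130.57157178   0.        ] amber [767.47738471 -57.58605344   0.        ] carton [ 702.6007203 -196.4003946   55.       ]
T [ 0.545 -1.     0.   ] Rz -1.0 rows 7.0 -> [ 558.8 -124.3  156. ] 75.4
T [ 1.    -0.294  0.   ] Rz -0.48 rows 4.0 -> [553.9  32.  156. ] 97.0
T [0.955 0.087 0.   ] Rz -0.0 rows 4.0 -> [549.4 175.8 156. ] 97.0
```

Call:
{"fn": "apply_moves", "kwargs": {
  "rotation": [
    [0, 0, -0.1],
    [0, 0, -0.23],
    [0, 0, -0.36],
    [0, 0, -0.49],
    [0, 0, -0.62],
    [0, 0, -0.75],
    [0, 0, -0.88],
    [0, 0, -1],
    [0, 0, -1]
  ],
  "translation": [
    [0.055, -0.1, 0],
    [0.125, -0.23, 0],
    [0.196, -0.36, 0],
    [0.267, -0.49, 0],
    [0.338, -0.62, 0],
    [0.41, -0.75, 0],
    [0.48, -0.88, 0],
    [0.545, -1, 0],
    [0.545, -1, 0]
  ],
  "grip": [6, 6, 6, 6, 6, 6, 6, 6, 6]
}}

```text
time: 7.97
position: [556.9, -117.3, 152.5]
eef_rot: [-3.134, -0.004, 1.326]
contact_force: [0.0, 0.7, -4.4]
finger_gap: 11.4
grip_force: 40.7
```

Call:
{"fn": "apply_moves", "kwargs": {
  "rotation": [
    [0, 0, -0.08],
    [0, 0, -0.16],
    [0, 0, -0.24],
    [0, 0, -0.32],
    [0, 0, -0.4],
    [0, 0, -0.48],
    [0, 0, -0.48]
  ],
  "translation": [
    [0.17, -0.05, 0],
    [0.34, -0.1, 0],
    [0.51, -0.15, 0],
    [0.68, -0.2, 0],
    [0.85, -0.25, 0],
    [1, -0.294, 0],
    [1, -0.294, 0]
  ],
  "grip": [6, 6, 6, 6, 6, 6, 6]
}}

```text
time: 8.55
position: [551.6, 39.0, 152.9]
eef_rot: [-3.137, -0.004, 1.703]
contact_force: [0.3, 1.2, -3.9]
finger_gap: 11.2
grip_force: 40.7
```

Call:
{"fn": "apply_moves", "kwargs": {
  "rotation": [
    [0, 0, 0],
    [0, 0, 0],
    [0, 0, 0],
    [0, 0, 0],
    [0, 0, 0],
    [0, 0, 0],
    [0, 0, 0],
    [0, 0, 0],
    [0, 0, 0],
    [0, 0, 0]
  ],
  "translation": [
    [0.16, 0.015, 0],
    [0.32, 0.03, 0],
    [0.48, 0.044, 0],
    [0.64, 0.058, 0],
    [0.8, 0.073, 0],
    [0.9, 0.082, 0],
    [0.955, 0.087, 0],
    [0.955, 0.087, 0],
    [0.955, 0.087, 0],
    [0.955, 0.087, 0]
  ],
  "grip": [6, 6, 6, 6, 6, 6, 6, 6, 6, 6]
}}

```text
time: 9.38
position: [549.1, 173.5, 155.0]
eef_rot: [-3.14, 0.001, 1.69]
contact_force: [-0.5, 0.5, -3.4]
finger_gap: 11.2
grip_force: 40.7
```

```bash
python3 - <<'E'
from workcell import r
import cv2,pickle
import numpy as np
from h import *
s=r.read_state();c=r.capture("wrist");print(s["time"],s["position"],s["eef_rot"],s["contact_force"],s["q"])
d=[r.capture(n) for n in("scene","side")]
pickle.dump((s,c,d),open("w4.pkl","wb"))
# refined where the hub is, via project in cams
a=cv2.resize(d[0]["pixels"][118:208,350:470],(400,300),interpolation=cv2.INTER_CUBIC)
b=cv2.resize(d[1]["pixels"][90:210,240:400][:, :],(400,300),interpolation=cv2.INTER_CUBIC)
w=cv2.resize(c["pixels"][60:360,120:520],(400,300),interpolation=cv2.INTER_AREA)
w2=cv2.resize(c["pixels"][130:280,220:420],(400,300),interpolation=cv2.INTER_CUBIC)
cv2.imwrite("pics/w4.png",np.vstack([np.hstack([a,b]),np.hstack([w,w2])]))
E
```

```text
9.3833 [549.10469391 173.47427661 155.04631626] [-3.14010908e+00  1.47178981e-03  1.69043524e+00] [-0.50696526  0.53839857 -3.43415558] [-0.64773261  0.3842513   0.34566607  1.85965166 -0.15814066  0.92622393
 -0.11011468]
```

View pics/w4.png

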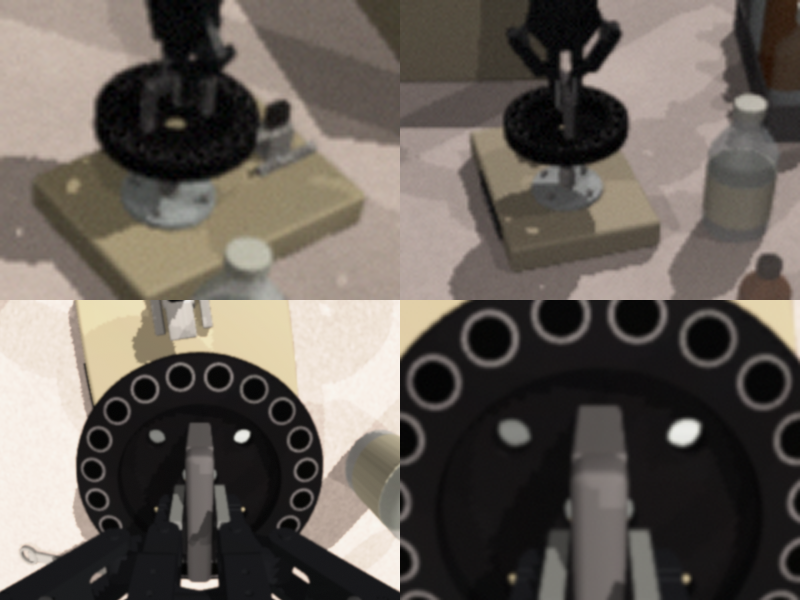

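Call:
{"fn": "apply_moves", "kwargs": {
  "rotation": [
    [0, 0, 0],
    [0, 0, 0],
    [0, 0, 0],
    [0, 0, 0],
    [0, 0, 0],
    [0, 0, 0]
  ],
  "translation": [
    [0.004, 0, 0.08],
    [0.004, 0, 0.16],
    [0.004, 0, 0.24],
    [0.004, 0, 0.333],
    [0.004, 0, 0.333],
    [0.004, 0, 0.333]
  ],
  "grip": [6, 6, 6, 6, 6, 6]
}}

```text
time: 10.03
position: [548.1, 175.9, 104.2]
eef_rot: [-3.138, 0.001, 1.693]
contact_force: [-0.2, 0.0, -3.6]
finger_gap: 11.3
grip_force: 40.8
```

Call:
{"fn": "apply_moves", "kwargs": {
  "rotation": [
    [0, 0, 0],
    [0, 0, 0],
    [0, 0, 0],
    [0, 0, 0],
    [0, 0, 0]
  ],
  "translation": [
    [0, 0, 0.01],
    [0, 0, 0.02],
    [0, 0, 0.03],
    [0, 0, 0.03],
    [0, 0, 0.03]
  ],
  "grip": [6, 6, 6, 6, 6]
}}

```text
time: 10.45
position: [549.3, 176.4, 101.6]
eef_rot: [3.141, -0.0, 1.693]
contact_force: [0.6, -0.5, -3.2]
finger_gap: 11.3
grip_force: 40.7
```

Now slowly over the spigot.

Call:
{"fn": "apply_moves", "kwargs": {
  "rotation": [
    [0, 0, 0],
    [0, 0, 0],
    [0, 0, 0],
    [0, 0, 0],
    [0, 0, 0]
  ],
  "translation": [
    [0, 0, 0.007],
    [0, 0, 0.014],
    [0, 0, 0.02],
    [0, 0, 0.02],
    [0, 0, 0.02]
  ],
  "grip": [6, 6, 6, 6, 6]
}}

```text
time: 10.87
position: [549.2, 176.3, 98.3]
eef_rot: [-3.141, -0.0, 1.693]
contact_force: [0.5, 0.6, -4.1]
finger_gap: 11.1
grip_force: 40.7
```

Call:
{"fn": "apply_moves", "kwargs": {
  "rotation": [
    [0, 0, 0],
    [0, 0, 0],
    [0, 0, 0],
    [0, 0, 0],
    [0, 0, 0]
  ],
  "translation": [
    [0, 0, 0.007],
    [0, 0, 0.014],
    [0, 0, 0.02],
    [0, 0, 0.02],
    [0, 0, 0.02]
  ],
  "grip": [6, 6, 6, 6, 6]
}}

```text
time: 11.28
position: [549.3, 175.9, 95.3]
eef_rot: [-3.142, 0.0, 1.693]
contact_force: [1.0, -1.1, -4.0]
finger_gap: 10.9
grip_force: 40.9
```

Call:
{"fn": "apply_moves", "kwargs": {
  "rotation": [
    [0, 0, 0],
    [0, 0, 0],
    [0, 0, 0],
    [0, 0, 0],
    [0, 0, 0]
  ],
  "translation": [
    [0, 0, 0.007],
    [0, 0, 0.014],
    [0, 0, 0.02],
    [0, 0, 0.02],
    [0, 0, 0.02]
  ],
  "grip": [6, 6, 6, 6, 6]
}}

```text
time: 11.7
position: [549.2, 175.2, 92.0]
eef_rot: [-3.141, 0.001, 1.692]
contact_force: [0.6, -3.4, -3.4]
finger_gap: 11.4
grip_force: 41.0
```

Call:
{"fn": "apply_moves", "kwargs": {
  "rotation": [
    [0, 0, 0],
    [0, 0, 0],
    [0, 0, 0],
    [0, 0, 0],
    [0, 0, 0]
  ],
  "translation": [
    [0, 0, 0.007],
    [0, 0, 0.014],
    [0, 0, 0.02],
    [0, 0, 0.02],
    [0, 0, 0.02]
  ],
  "grip": [6, 6, 6, 6, 6]
}}

```text
time: 12.12
position: [549.2, 175.2, 89.1]
eef_rot: [-3.141, 0.001, 1.692]
contact_force: [-0.3, -5.7, -2.7]
finger_gap: 11.6
grip_force: 41.0
```

Call:
{"fn": "apply_moves", "kwargs": {
  "rotation": [
    [0, 0, 0],
    [0, 0, 0],
    [0, 0, 0],
    [0, 0, 0],
    [0, 0, 0]
  ],
  "translation": [
    [-0.003, 0, 0],
    [-0.006, 0, 0],
    [-0.006, 0, 0.01],
    [-0.006, 0, 0.02],
    [-0.006, 0, 0.02]
  ],
  "grip": [6, 6, 6, 6, 6]
}}

```text
time: 12.53
position: [549.3, 175.1, 86.0]
eef_rot: [-3.141, 0.0, 1.693]
contact_force: [0.2, -4.0, -3.6]
finger_gap: 11.1
grip_force: 41.0
```

Call:
{"fn": "apply_moves", "kwargs": {
  "rotation": [
    [0, 0, 0],
    [0, 0, 0],
    [0, 0, 0],
    [0, 0, 0],
    [0, 0, 0]
  ],
  "translation": [
    [-0.005, 0, 0.005],
    [-0.006, 0, 0.01],
    [-0.006, 0, 0.014],
    [-0.006, 0, 0.014],
    [-0.006, 0, 0.014]
  ],
  "grip": [6, 6, 6, 6, 6]
}}

```text
time: 12.95
position: [549.4, 174.8, 84.1]
eef_rot: [-3.142, -0.0, 1.693]
contact_force: [0.5, -3.6, -3.8]
finger_gap: 11.5
grip_force: 40.8
```

Call:
{"fn": "apply_moves", "kwargs": {
  "rotation": [
    [0, 0, 0],
    [0, 0, 0],
    [0, 0, 0],
    [0, 0, 0],
    [0, 0, 0]
  ],
  "translation": [
    [0, 0, 0.005],
    [0, 0, 0.01],
    [0, 0, 0.01],
    [0, 0, 0.01],
    [0, 0, 0.01]
  ],
  "grip": [6, 6, 6, 6, 6]
}}

```text
time: 13.37
position: [549.4, 174.7, 82.7]
eef_rot: [3.142, -0.0, 1.693]
contact_force: [0.8, -2.3, -3.3]
finger_gap: 11.2
grip_force: 40.8
```

Call:
{"fn": "apply_moves", "kwargs": {
  "rotation": [
    [0, 0, 0],
    [0, 0, 0],
    [0, 0, 0],
    [0, 0, 0],
    [0, 0, 0]
  ],
  "translation": [
    [-0.002, 0, 0.005],
    [-0.002, 0, 0.01],
    [-0.002, 0, 0.01],
    [-0.002, 0, 0.01],
    [-0.002, 0, 0.01]
  ],
  "grip": [6, 6, 6, 6, 6]
}}

```text
time: 13.78
position: [549.4, 174.6, 81.1]
eef_rot: [3.142, -0.0, 1.693]
contact_force: [0.2, -1.6, -3.7]
finger_gap: 10.9
grip_force: 40.7
```

Call:
{"fn": "apply_moves", "kwargs": {
  "rotation": [
    [0, 0, 0],
    [0, 0, 0],
    [0, 0, 0],
    [0, 0, 0],
    [0, 0, 0]
  ],
  "translation": [
    [0, 0, 0.005],
    [0, 0, 0.01],
    [0, 0, 0.01],
    [0, 0, 0.01],
    [0, 0, 0.01]
  ],
  "grip": [6, 6, 6, 6, 6]
}}

```text
time: 14.2
position: [549.4, 174.5, 79.7]
eef_rot: [-3.142, -0.0, 1.693]
contact_force: [0.5, -1.1, -5.0]
finger_gap: 11.3
grip_force: 40.7
```

Call:
{"fn": "apply_moves", "kwargs": {
  "rotation": [
    [0, 0, 0],
    [0, 0, 0],
    [0, 0, 0],
    [0, 0, 0],
    [0, 0, 0]
  ],
  "translation": [
    [0, 0, 0.005],
    [0, 0, 0.01],
    [0, 0, 0.013],
    [0, 0, 0.013],
    [0, 0, 0.013]
  ],
  "grip": [6, 6, 6, 6, 6]
}}

```text
time: 14.62
position: [549.5, 174.4, 77.7]
eef_rot: [-3.142, -0.0, 1.693]
contact_force: [-1.1, -1.0, -4.1]
finger_gap: 11.3
grip_force: 40.7
```

Call:
{"fn": "apply_moves", "kwargs": {
  "rotation": [
    [0, 0, 0],
    [0, 0, 0],
    [0, 0, 0],
    [0, 0, 0],
    [0, 0, 0]
  ],
  "translation": [
    [0, 0, 0.005],
    [0, 0, 0.01],
    [0, 0, 0.01],
    [0, 0, 0.01],
    [0, 0, 0.01]
  ],
  "grip": [6, 6, 6, 6, 6]
}}

```text
time: 15.03
position: [549.4, 174.4, 76.2]
eef_rot: [-3.141, -0.0, 1.693]
contact_force: [0.2, -1.0, -4.1]
finger_gap: 11.5
grip_force: 40.7
```

Call:
{"fn": "apply_moves", "kwargs": {
  "rotation": [
    [0, 0, 0],
    [0, 0, 0],
    [0, 0, 0],
    [0, 0, 0],
    [0, 0, 0]
  ],
  "translation": [
    [0, 0, 0.005],
    [0, 0, 0.009],
    [0, 0, 0.009],
    [0, 0, 0.009],
    [0, 0, 0.009]
  ],
  "grip": [6, 6, 6, 6, 6]
}}

```text
time: 15.45
position: [549.4, 174.3, 74.9]
eef_rot: [-3.142, -0.0, 1.693]
contact_force: [-0.2, 0.8, -4.3]
finger_gap: 11.1
grip_force: 40.7
```

Call:
{"fn": "apply_moves", "kwargs": {
  "rotation": [
    [0, 0, 0],
    [0, 0, 0],
    [0, 0, 0],
    [0, 0, 0],
    [0, 0, 0]
  ],
  "translation": [
    [0, 0, 0.004],
    [0, 0, 0.006],
    [0, 0, 0.006],
    [0, 0, 0.006],
    [0, 0, 0.006]
  ],
  "grip": [6, 6, 6, 6, 6]
}}

```text
time: 15.87
position: [549.5, 174.3, 74.1]
eef_rot: [3.142, -0.0, 1.693]
contact_force: [0.8, -0.1, -2.3]
finger_gap: 11.5
grip_force: 40.9
```

Call:
{"fn": "apply_moves", "kwargs": {
  "rotation": [
    [0, 0, 0],
    [0, 0, 0],
    [0, 0, 0],
    [0, 0, 0]
  ],
  "translation": [
    [0, 0, 0.003],
    [0, 0, 0.004],
    [0, 0, 0.004],
    [0, 0, 0.004]
  ],
  "grip": [6, 6, 6, 6]
}}

```text
time: 16.2
position: [549.5, 174.3, 74.1]
eef_rot: [3.142, -0.0, 1.693]
contact_force: [-3.4, -1.0, 6.2]
finger_gap: 11.1
grip_force: 42.1
```

```bash
python3 - <<'E'
from workcell import r
s=r.read_state();print({k:s[k].round(2) for k in("position","eef_rot","contact_force","torque")})
E
```

```text
{'position': array([549.52, 174.35,  74.07]), 'eef_rot': array([ 3.14, -0.  ,  1.69]), 'contact_force': array([-3.35, -0.99,  6.22]), 'torque': array([-0.19,  0.68,  0.05])}
```

Call:
{"fn": "apply_moves", "kwargs": {
  "rotation": [
    [0, 0, 0],
    [0, 0, 0],
    [0, 0, 0],
    [0, 0, 0],
    [0, 0, 0],
    [0, 0, 0]
  ],
  "translation": [
    [0, 0, -0.003],
    [0, 0, -0.003],
    [0, 0, -0.003],
    [0, 0, -0.003],
    [0, 0, -0.003],
    [0, 0, -0.003]
  ],
  "grip": [40, 40, 40, 40, 40, 40]
}}

```text
time: 16.7
position: [549.6, 174.3, 73.8]
eef_rot: [3.141, -0.0, 1.693]
contact_force: [-0.4, -0.1, -0.4]
finger_gap: 40.2
grip_force: 0.0
```

Call:
{"fn": "apply_moves", "kwargs": {
  "rotation": [
    [0, 0, 0],
    [0, 0, 0],
    [0, 0, 0],
    [0, 0, 0],
    [0, 0, 0],
    [0, 0, 0]
  ],
  "translation": [
    [0, 0, -0.05],
    [0, 0, -0.15],
    [0, 0, -0.35],
    [0, 0, -0.6],
    [0, 0, -0.6],
    [0, 0, -0.6]
  ],
  "grip": [40, 40, 40, 40, 40, 40]
}}

```text
time: 17.2
position: [551.2, 174.7, 166.8]
eef_rot: [3.136, -0.002, 1.693]
contact_force: [-0.4, -1.0, -0.6]
finger_gap: 40.0
grip_force: 0.0
```

```bash
python3 - <<'E'
from workcell import r
import cv2,pickle
from h import *
from plan import plan
s=r.read_state();c=r.capture("wrist");pickle.dump((s,c),open("w5.pkl","wb"))
p=s["position"];y=np.degrees(s["eef_rot"][2]);print(s["time"],p,y,s["contact_force"])
d=r.capture("side")["pixels"][90:210,240:400]
w=c["pixels"][0:300,120:520]
cv2.imwrite("pics/w5.png",np.hstack([w,cv2.resize(d,(400,300),interpolation=cv2.INTER_CUBIC)]))
plan(p,y,[516.4,295.1,p[2]],105.3)
E
```

```text
17.2 [551.23070474 174.71147871 166.76582431] 96.9988179811325 [-0.38699957 -1.04177704 -0.56322049]
T [ 0.825 -0.133  0.   ] Rz -0.184 rows 4.0 -> [516.4 295.1 166.8] 105.28
```

View pics/w5.png

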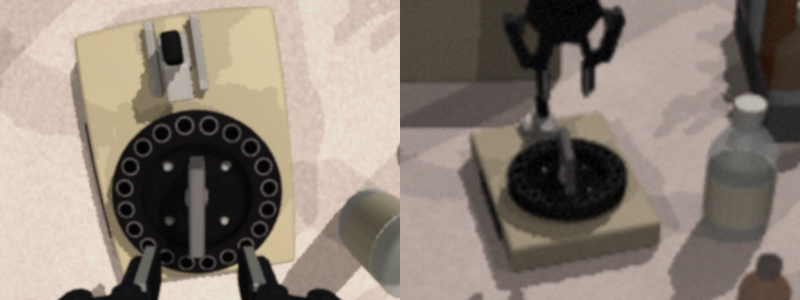

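The carousel is seated, with bright stud tops visible in its holes. The fin top is at wrist pixel (292,46). Next I move over to the latch.

Call:
{"fn": "apply_moves", "kwargs": {
  "rotation": [
    [0, 0, -0.184],
    [0, 0, -0.184],
    [0, 0, -0.184],
    [0, 0, -0.184],
    [0, 0, -0.184],
    [0, 0, -0.184]
  ],
  "translation": [
    [0.2, -0.034, 0],
    [0.45, -0.07, 0],
    [0.7, -0.12, 0],
    [0.825, -0.137, 0],
    [0.825, -0.137, 0],
    [0.825, -0.137, 0]
  ],
  "grip": [45, 45, 45, 45, 45, 45]
}}

```text
time: 17.8
position: [512.5, 295.4, 162.2]
eef_rot: [-3.138, 0.001, 1.841]
contact_force: [0.5, -0.5, -0.3]
finger_gap: 44.9
grip_force: 0.0
```

```bash
python3 - <<'E'
from workcell import r
import cv2,pickle
from h import *
s=r.read_state();c=r.capture("wrist");s=r.read_state()
print(s["time"],s["position"],s["eef_rot"],wpx(c,s,np.array([516.4,295.1,101])))
_s,_c=pickle.load(open("w5.pkl","rb"));print("fin from w5",watz(_c,_s,292,46,101))
g=c["pixels"][130:280,240:400];cv2.imwrite("pics/w6.png",cv2.resize(g,None,fx=4,fy=4,interpolation=cv2.INTER_CUBIC))
E
```

```text
17.85 [513.35353307 293.70930489 162.48923706] [-3.13903814e+00  1.65632684e-03  1.83781134e+00] [322.86293808 213.54909944]
fin from w5 [518.38349003 294.41699054 101.        ]
```

View pics/w6.png

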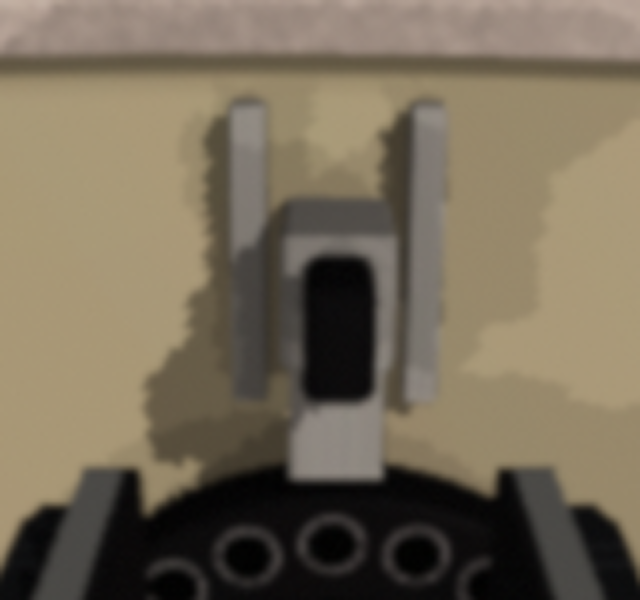

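Call:
{"fn": "apply_moves", "kwargs": {
  "rotation": [
    [0, 0, 0],
    [0, 0, 0],
    [0, 0, 0],
    [0, 0, 0],
    [0, 0, 0],
    [0, 0, 0],
    [0, 0, 0],
    [0, 0, 0]
  ],
  "translation": [
    [0, 0.018, 0.1],
    [0, 0.018, 0.25],
    [0, 0.018, 0.4],
    [0, 0.018, 0.5],
    [0, 0.018, 0.57],
    [0, 0.018, 0.64],
    [0, 0.018, 0.64],
    [0, 0.018, 0.64]
  ],
  "grip": [45, 45, 45, 45, 45, 45, 45, 45]
}}

```text
time: 18.52
position: [516.9, 294.6, 67.8]
eef_rot: [-3.141, 0.0, 1.836]
contact_force: [-0.7, 0.7, 0.4]
finger_gap: 45.2
grip_force: 0.0
```

Call:
{"fn": "apply_moves", "kwargs": {
  "rotation": [
    [0, 0, 0],
    [0, 0, 0],
    [0, 0, 0],
    [0, 0, 0],
    [0, 0, 0],
    [0, 0, 0]
  ],
  "translation": [
    [0, 0, 0],
    [0, 0, 0],
    [0, 0, 0],
    [0, 0, 0],
    [0, 0, 0],
    [0, 0, 0]
  ],
  "grip": [8, 8, 8, 8, 8, 8],
  "force": 25
}}

```text
time: 19.02
position: [516.5, 295.4, 69.0]
eef_rot: [3.141, -0.001, 1.837]
contact_force: [-2.0, -1.7, 5.7]
finger_gap: 13.5
grip_force: 27.4
```

Call:
{"fn": "apply_moves", "kwargs": {
  "rotation": [
    [0, 0, 0],
    [0, 0, 0],
    [0, 0, 0],
    [0, 0, 0],
    [0, 0, 0],
    [0, 0, 0],
    [0, 0, 0],
    [0, 0, 0]
  ],
  "translation": [
    [0, 0, -0.004],
    [-0.01, 0, -0.006],
    [-0.03, 0, -0.006],
    [-0.05, 0, -0.006],
    [-0.07, 0, -0.006],
    [-0.09, 0, -0.006],
    [-0.09, 0, -0.006],
    [-0.09, 0, -0.006]
  ],
  "grip": [8, 8, 8, 8, 8, 8, 8, 8]
}}

```text
time: 19.68
position: [520.3, 281.4, 69.0]
eef_rot: [-3.141, 0.001, 1.837]
contact_force: [-2.8, 0.3, 4.9]
finger_gap: 13.4
grip_force: 27.3
```

Call:
{"fn": "apply_moves", "kwargs": {
  "rotation": [
    [0, 0, 0],
    [0, 0, 0],
    [0, 0, 0],
    [0, 0, 0],
    [0, 0, 0],
    [0, 0, 0]
  ],
  "translation": [
    [-0.02, 0, 0],
    [-0.04, 0, 0],
    [-0.055, 0, 0],
    [-0.065, 0, 0],
    [-0.07, 0, 0],
    [-0.07, 0, 0]
  ],
  "grip": [8, 8, 8, 8, 8, 8]
}}

```text
time: 20.18
position: [522.7, 272.3, 69.0]
eef_rot: [-3.141, -0.001, 1.838]
contact_force: [-3.5, 1.9, 5.8]
finger_gap: 13.2
grip_force: 27.3
```

```bash
python3 - <<'E'
from workcell import r
import numpy as np
s=r.read_state();p=s["position"];print(p,s["contact_force"],np.hypot(*(p[:2]-[516.5,295.4])))
E
```

```text
[522.73062128 272.25641423  69.01424493] [-3.54447008  1.89426008  5.8261781 ] 23.967607384378013
```

Push on to the stop with a couple of millimetres more.

Call:
{"fn": "apply_moves", "kwargs": {
  "rotation": [
    [0, 0, 0],
    [0, 0, 0],
    [0, 0, 0],
    [0, 0, 0]
  ],
  "translation": [
    [-0.007, 0, 0],
    [-0.014, 0, 0],
    [-0.014, 0, 0],
    [-0.014, 0, 0]
  ],
  "grip": [8, 8, 8, 8]
}}

```text
time: 20.52
position: [522.7, 272.2, 69.0]
eef_rot: [-3.142, -0.003, 1.839]
contact_force: [-4.4, 4.6, 4.7]
finger_gap: 13.0
grip_force: 27.2
```

Call:
{"fn": "apply_moves", "kwargs": {
  "rotation": [
    [0, 0, 0],
    [0, 0, 0],
    [0, 0, 0],
    [0, 0, 0],
    [0, 0, 0],
    [0, 0, 0]
  ],
  "translation": [
    [0.01, 0, 0],
    [0.01, 0, 0],
    [0.01, 0, 0],
    [0.01, 0, 0],
    [0.01, 0, 0],
    [0.01, 0, 0]
  ],
  "grip": [8, 45, 45, 45, 45, 45]
}}

```text
time: 21.02
position: [523.5, 270.9, 68.6]
eef_rot: [3.141, 0.001, 1.837]
contact_force: [-0.6, -0.3, 0.6]
finger_gap: 45.5
grip_force: 0.0
```

Call:
{"fn": "apply_moves", "kwargs": {
  "rotation": [
    [0, 0, 0],
    [0, 0, 0],
    [0, 0, 0],
    [0, 0, 0],
    [0, 0, 0],
    [0, 0, 0],
    [0, 0, 0]
  ],
  "translation": [
    [0, 0, -0.1],
    [0, 0, -0.3],
    [0, 0, -0.5],
    [0, 0, -0.7],
    [0, 0, -0.8],
    [0, 0, -0.8],
    [0, 0, -0.8]
  ],
  "grip": [45, 45, 45, 45, 45, 45, 45]
}}

```text
time: 21.6
position: [523.5, 271.5, 189.5]
eef_rot: [3.14, -0.001, 1.837]
contact_force: [-0.8, 0.1, -0.6]
finger_gap: 45.1
grip_force: 0.0
```

```bash
python3 - <<'E'
from workcell import r
import cv2
from h import *
s=r.read_state();c=r.capture("wrist");print(s["time"],s["position"],s["eef_rot"])
hub=np.array([549.45,174.35]);u=np.radians(15.2);ey=np.array([-np.sin(u),np.cos(u)])
for d in(125,104,100):print(d,(wpx(c,s,np.append(hub+d*ey,101))-[200,130])*2.5)
cv2.imwrite("pics/w7.png",cv2.resize(c["pixels"][130:370,200:440],None,fx=2.5,fy=2.5,interpolation=cv2.INTER_CUBIC))
E
```

```text
21.6 [523.52050956 271.49925739 189.4874116 ] [ 3.13980851e+00 -5.93188043e-04  1.83736312e+00]
125 [293.7938606  110.53425233]
104 [293.85275086 172.73251434]
100 [293.86557254 184.25659197]
```

View pics/w7.png

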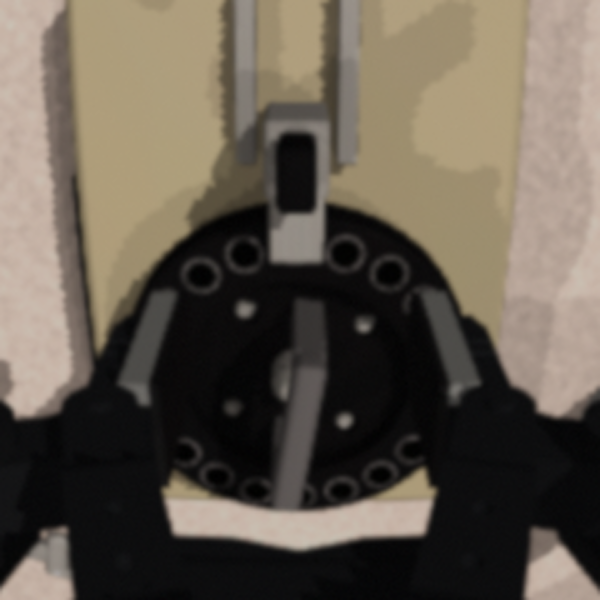

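The latch is shut, with its tongue over the rim at (297,263). The carousel is seated with studs in all four holes, and the gripper is clear.

```bash
python3 -c "
from workcell import r
print(r.close_job())"
```

```text
the job is handed in; nothing more can be done
None
```

The job is handed in at about 21.6 s. The carousel is fully home on the four studs, the rim latch is pushed to its stop, the gripper has let go and is clear, and no bystander was touched. The judge gave no verdict back.

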